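Find the tin whose casting was left unpacked

ROBOT

A 6-joint arm with a two-finger parallel gripper is mounted at the origin on the work surface; the furniture and walls round the work are solid. World frame = base frame: x ahead of the robot, y to its left, z up, the work surface at z = 0. Lengths are in m, angles in degrees, forces in N, time in s.
With the tool pointing down it reaches from about 0.4 to 0.825 m from the base axis. Payload 7 kg.
Tool frame: the origin (TCP) lies at the very end of the fingers, on their centre line; the grasp point (between the pads) lies r.pinch_z behind it (r.pinch_z is the distance from the TCP to the grasp point, in m); z points along the fingers, y is the direction in which the jaws open and shut (so a half turn about z gives the same grasp; the last joint's range is limited). The gripper opens to 88 mm and grips with 3 to 60 N. Pads are 19 mm wide; open, the fingers measure 130 mm over their backs; the gripper's body (78 mm by 193 mm) begins 47 mm behind the grasp point.
Start: joints at [81.652, 20.546, 0.682, 0, -70.136, -16.507], TCP at [0.284, 0.612, 0.227] pointing down, gripper open.
Joint ranges: [-176.03, 176.03], [-82.01, 121.73], [-58.28, 71.71], [-173.87, 95.51], [-174.79, -0.11], [-173.66, 173.66]. Speed limits (degrees/s): [136.94, 136.94, 172.46, 180, 180, 180].

INTERFACE

Orientations are given as [roll, pitch, yaw] about the fixed x, y, z axes, in that order (R = Rz(yaw) Ry(pitch) Rx(roll)).
In Python, from plant import r gives the robot as it stands. The module is installed in compiled form; this text tells all that it offers.
- The arm moves only by the tool servo_tool, never from a script. Its argument "steps" is a list of rows, each a list of 5 numbers: the finger opening in cm, from 0 to 8.76, then the shift along the tool's x, y, z in cm, then the turn about the tool's z in degrees. In form: [[fingers, x, y, z, spin], ...]. A call has 1 to 8 rows; each row shifts and turns the commanded pose from where the row before left it, along the tool's axes as they then stand; what a row does not reach is not made up. A row lasts 1/8 s, in which the tool goes at most 62.5 mm and 10.7 degrees, less where a joint would pass 70% of its speed; a pose out of reach is approached as far as the arm can. A call with a gripper value outside its range is refused whole. The fingers move at their own pace and stop on an object; "squeeze" is the grip in N (left out, the last holds). Time passes only in rows, so rows that do not move let the fingers close. It gives the time, the measured TCP pose, the force and the opening at its end, in the units of the state.
- r.get_state(): the state, without advancing time (a new reading comes with each control period).
- r.capture(name): name is "side" or "top" or "wrist"; returns the picture (420x560x3 uint8, red, green, blue); there is no depth.
- r.calibration(name): a dict with "K" (3x3 intrinsics, pixels), "rvec" (rotation vector, rad) and "tvec" (3), from world to camera coordinates, as OpenCV has them; the wrist camera has in their place "tool_from_camera" (4x4, takes a point from camera to tool coordinates, whose origin is the TCP and whose axes are the flange's). Camera axes: x right, y down, z forward; pixel columns grow to the right and rows downward; lengths in m; the calibration is good to about 2 mm. A picture is of the moment at which its call begins: read the wrist's pose just before it. calibration takes no time and is no camera call.
- r.close_job(): hands the job in, once; it reports no verdict.
The state is a dict: "time_s": time; "joints": joint angles; "qd": joint speeds; "joint_torque": joint torques, N m; "tcp_pos": TCP position; "eef_rot": TCP orientation; "contact_force": force on the tool from outside, world axes, zero at the start; "moment": the same for the moment, N m; "gripper_width": finger opening in m.
Only numpy, scipy, OpenCV 4.12 (cv2) and the standard library are available. Lean on these libraries where they do the work, as an engineer would, in place of code of your own. Each camera call takes 0.05 s, during which the arm holds its last target.

TASK

Three identical tins stand in the wooden rack, each with a metal casting inside, but in one of them the casting was put in without its packing. First, with the tins still in the rack, press all three lids fully home; then lift the tins one at a time and shake or rock them end to end to find the one that rattles, putting each quiet one back in the rack, upright and right down in a recess. Finish holding the rattling tin in the gripper, upright, still and about 15 cm above the middle of the note pad that lies beyond the rack, ready to be taken; do not let go of it, and do not knock the solder spool or the steel cup about.

Things in the scene. Friction and masses are not known exactly. Their poses are not given: they have to be found in the camera images.
- rack: wooden rack fixed to the bench, 148 mm (its x) by 296 mm (its y), 20 mm high, three recesses side by side along its y axis 100 mm apart, the tins' lengths along its x. Origin: centre of its underside, on the bench. Neighbouring tins are 42 mm apart, so the fingers go down between them, closing along the rack's y axis
- nest_1 (a point): middle of the floor of the rack's left-hand (+y of the rack) recess, 10 mm above the bench, where a tin's underside rests; the recess is 118 x 64 mm, 10 mm deep
- nest_2 (a point): middle of the floor of the rack's middle recess, 10 mm above the bench, where a tin's underside rests; the recess is 118 x 64 mm, 10 mm deep
- nest_3 (a point): middle of the floor of the rack's right-hand (-y of the rack) recess, 10 mm above the bench, where a tin's underside rests; the recess is 118 x 64 mm, 10 mm deep
- tin_1: flat-sided aluminium tin 1, 112 (x) x 58 (y) x 54 mm high with lid home; the three look alike, 0.42 to 0.55 kg each. Holds a 0.34 kg rounded casting: in two bedded in packing that fills the tin, in one bare and free to roll 70 mm along x. Origin: centre of its underside, z up. The wall is bare up to 41 mm, then the lid's skirt begins. Grip across its 58 mm. At the start it is in the left-hand recess
- tin_2: flat-sided aluminium tin 2, 112 (x) x 58 (y) x 54 mm high with lid home; the three look alike, 0.42 to 0.55 kg each. Holds a 0.34 kg rounded casting: in two bedded in packing that fills the tin, in one bare and free to roll 70 mm along x. Origin: centre of its underside, z up. The wall is bare up to 41 mm, then the lid's skirt begins. Grip across its 58 mm. At the start it is in the middle recess
- tin_3: flat-sided aluminium tin 3, 112 (x) x 58 (y) x 54 mm high with lid home; the three look alike, 0.42 to 0.55 kg each. Holds a 0.34 kg rounded casting: in two bedded in packing that fills the tin, in one bare and free to roll 70 mm along x. Origin: centre of its underside, z up. The wall is bare up to 41 mm, then the lid's skirt begins. Grip across its 58 mm. At the start it is in the right-hand recess
- lid_1 (a joint): press-on lid of tin 1: how far it stands proud, m. 0 = fully home (lid top 54 mm above the tin's underside), 0.003 to 0.0055 at the start (57 to 59.5 mm). It slides straight down against about 10 N of friction and stops hard at 0; press on the middle of its flat top
- lid_2 (a joint): press-on lid of tin 2: how far it stands proud, m. 0 = fully home (lid top 54 mm above the tin's underside), 0.003 to 0.0055 at the start (57 to 59.5 mm). It slides straight down against about 10 N of friction and stops hard at 0; press on the middle of its flat top
- lid_3 (a joint): press-on lid of tin 3: how far it stands proud, m. 0 = fully home (lid top 54 mm above the tin's underside), 0.003 to 0.0055 at the start (57 to 59.5 mm). It slides straight down against about 10 N of friction and stops hard at 0; press on the middle of its flat top
- order_pad: white note pad lying beyond the rack, 105 x 150 mm, 12 mm thick. Origin: centre of its underside
- spool: spool of solder lying flat, 52 mm across, 25 mm high, origin centre of its underside; leave it alone
- cup: small turned steel cup, 56 mm across, 18 mm high, origin centre of its underside; leave it alone

How it is judged:
By the outcome, as a careful person would: the job done as asked, in the order asked, and still so for the second after the job is handed in, while the arm keeps its last pose, push and grip.
It also fails if it takes over 72 s, if anything falls off the work surface, if the arm or the gripper's body presses on something with over 40 N, if the wrist force passes 120 N, or if a joint passes its speed limit or range.

## Working session

There is one attempt and no reset: what is moved stays moved. The work goes in short steps, Python scripts to look and compute and a tool call to move; the robot and the scene stay as the last step left them, time stands still between calls to the robot, and variables do not carry over. Pictures are saved under pics/ and viewed, and the job is handed in when it is done.

Besides the shell and the picture viewer there is one more tool, called after ">>>" as name([rows], argument=value, ...), one row to a line, values as JSON. servo_tool: Moves the arm, as the interface text tells. Its arguments: {"type":"object","properties":{"steps":{"type":"array","items":{"type":"array","items":{"type":"number"}}},"squeeze":{"type":"number"}},"required":["steps"]}

```bash
ls; mkdir -p pics; python3 - <<'E'
from plant import r
import cv2,numpy as np
np.set_printoptions(suppress=True,precision=4)
print(r.get_state(), r.pinch_z)
for n in ["side","top","wrist"]:
    im=r.capture(n); cv2.imwrite(f"pics/{n}0.png",cv2.cvtColor(im,cv2.COLOR_RGB2BGR)); print(n,r.calibration(n))
E
```

```text
pics
{'time_s': 0.0, 'joints': array([ 81.6516,  20.5915,   0.6346,  -0.0187, -70.1377, -16.5081]), 'qd': array([-0.0491,  0.0323,  0.1101, -0.0716,  0.0434,  0.0204]), 'joint_torque': array([ -0.0004, -58.2718,  29.3046,   6.9974,   0.0069,  -0.0001]), 'tcp_pos': array([0.2835, 0.612 , 0.2256]), 'eef_rot': array([179.9043,  -0.01  , -24.8628]), 'contact_force': array([-0.1891,  0.4608,  0.7274]), 'moment': array([-0.0062,  0.0467, -0.0545]), 'gripper_width': 0.08725005236404709} 0.0188
side {'K': array([[419.1768,   0.    , 270.7531],
       [  0.    , 419.1768, 211.6548],
       [  0.    ,   0.    ,   1.    ]]), 'rvec': array([ 0.3233,  2.986 , -0.7757]), 'tvec': array([0.5837, 0.0162, 0.9117])}
top {'K': array([[415.3694,   0.    , 276.3099],
       [  0.    , 415.3694, 208.9562],
       [  0.    ,   0.    ,   1.    ]]), 'rvec': array([ 2.02  , -2.2159,  0.2307]), 'tvec': array([-0.0407,  0.5925,  0.7957])}
wrist {'K': array([[300.3041,   0.    , 282.9738],
       [  0.    , 300.3041, 209.8871],
       [  0.    ,   0.    ,   1.    ]]), 'tool_from_camera': array([[-0.0004, -0.9509, -0.3096,  0.0841],
       [ 1.    , -0.0006,  0.0005, -0.0002],
       [-0.0006, -0.3096,  0.9509, -0.1585],
       [ 0.    ,  0.    ,  0.    ,  1.    ]])}
```

View pics/top0.png

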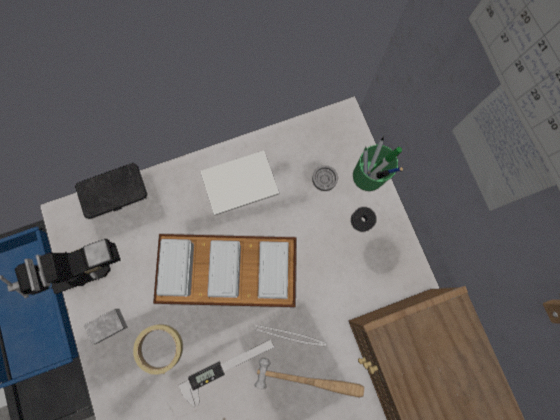

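View pics/side0.png

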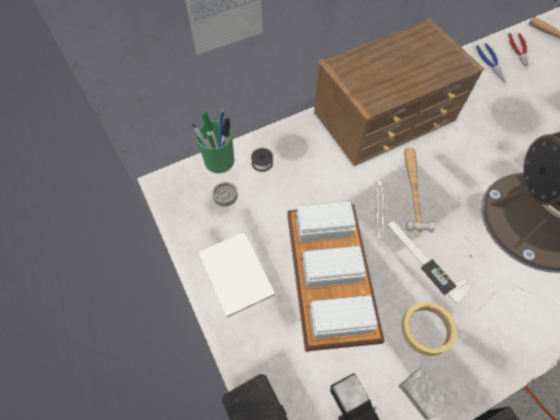

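View pics/wrist0.png

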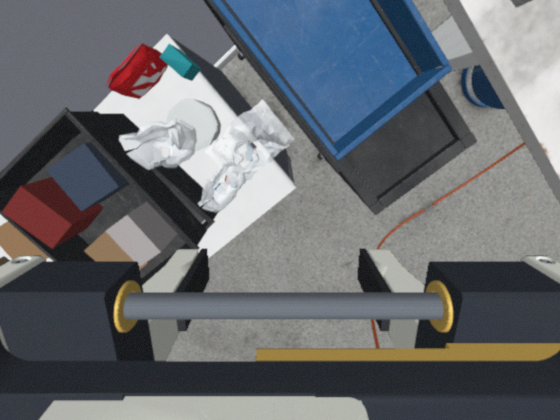

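The top view shows the rack at px (154–297, 234–306) with three tins centred near (174,267), (224,268) and (273,269). The pad is at (240,183), the cup at (324,179) and the spool at (363,219). The side view shows the same layout.

```bash
cat > h.py <<'E'
import numpy as np,cv2
from plant import r
np.set_printoptions(suppress=True,precision=4)
def cam(n):
    c=r.calibration(n); R=cv2.Rodrigues(np.array(c["rvec"]))[0]; return c["K"],R,np.array(c["tvec"])
def ray(n,px,z):
    K,R,t=cam(n); px=np.atleast_2d(px).astype(float)
    d=(R.T@np.linalg.inv(K)@np.c_[px,np.ones(len(px))].T).T; o=-R.T@t
    return o+d*((z-o[2])/d[:,2])[:,None]
def proj(n,P):
    K,R,t=cam(n); q=(K@(R@np.atleast_2d(P).T+t[:,None])).T; return q[:,:2]/q[:,2:]
E
python3 - <<'E'
from h import *
for n in ["top","side"]:
    im=cv2.imread(f"pics/{n}0.png"); hsv=cv2.cvtColor(im,cv2.COLOR_BGR2HSV)
    K,R,t=cam(n); print(n,"cam at",-R.T@t)
    # wood
    box={"top":(140,225,310,315),"side":(280,195,390,355)}[n]
    m=np.zeros(im.shape[:2],np.uint8)
    sub=hsv[box[1]:box[3],box[0]:box[2]]
    m[box[1]:box[3],box[0]:box[2]]=((sub[...,0]<25)&(sub[...,1]>90)).astype(np.uint8)*255
    cs,_=cv2.findContours(m,cv2.RETR_EXTERNAL,cv2.CHAIN_APPROX_NONE)
    pts=np.vstack([c for c in cs if cv2.contourArea(c)>50])[:,0]
    W=ray(n,pts,0.02)[:,:2].astype(np.float32)
    rc=cv2.minAreaRect(W); print("rack",rc); print(cv2.boxPoints(rc))
    # pad
    box={"top":(190,140,290,222),"side":(190,225,280,320)}[n]
    sub=hsv[box[1]:box[3],box[0]:box[2]]; print(sub[...,2].max())
    m[:]=0; m[box[1]:box[3],box[0]:box[2]]=((sub[...,2]>215)&(sub[...,1]<25)).astype(np.uint8)*255
    m=cv2.morphologyEx(m,cv2.MORPH_OPEN,np.ones((3,3)))
    cs,_=cv2.findContours(m,cv2.RETR_EXTERNAL,cv2.CHAIN_APPROX_NONE)
    c=max(cs,key=cv2.contourArea)[:,0]; rc=cv2.minAreaRect(ray(n,c,.012)[:,:2].astype(np.float32)); print("pad",rc)
for n,c,s in [("top",(324,179),(363,219)),("side",(225,194),(262,159))]: print(n,ray(n,c,.018),ray(n,s,.025))
im=cv2.imread("pics/top0.png")[225:315,140:310]; cv2.imwrite("pics/topz.png",cv2.resize(im,None,fx=4.5,fy=4.5,interpolation=cv2.INTER_CUBIC))
im=cv2.imread("pics/side0.png")[195:355,280:390]; cv2.imwrite("pics/sidez.png",cv2.resize(im,None,fx=3.7,fy=3.7,interpolation=cv2.INTER_CUBIC))
E
```

```text
top cam at [ 0.4139 -0.0759  0.8993]
rack ((0.4752523899078369, 0.0219193696975708), (0.29114067554473877, 0.14448678493499756), 83.26873779296875)
[[ 0.3864 -0.1142]
 [ 0.5299 -0.1311]
 [ 0.5641  0.158 ]
 [ 0.4206  0.175 ]]
194Traceback (most recent call last):
  File "<stdin>", line 20, in <module>
ValueError: max() iterable argument is empty
```

```bash
python3 - <<'E'
from h import *
for n in ["top","side"]:
    im=cv2.imread(f"pics/{n}0.png"); hsv=cv2.cvtColor(im,cv2.COLOR_BGR2HSV)
    K,R,t=cam(n)
    box={"top":(140,225,310,315),"side":(280,195,390,355)}[n]
    m=np.zeros(im.shape[:2],np.uint8)
    sub=hsv[box[1]:box[3],box[0]:box[2]]
    m[box[1]:box[3],box[0]:box[2]]=((sub[...,0]<25)&(sub[...,1]>90)).astype(np.uint8)*255
    cs,_=cv2.findContours(m,cv2.RETR_EXTERNAL,cv2.CHAIN_APPROX_NONE)
    pts=np.vstack([c for c in cs if cv2.contourArea(c)>50])[:,0]
    rc=cv2.minAreaRect(ray(n,pts,0.02)[:,:2].astype(np.float32)); print("rack",rc)
    box={"top":(190,140,290,222),"side":(190,225,280,320)}[n]
    sub=hsv[box[1]:box[3],box[0]:box[2]]; 
    th,_=cv2.threshold(sub[...,2].copy(),0,255,cv2.THRESH_OTSU); print(th,sub[...,2].max())
    for th in (165,175,185):
        m[:]=0; m[box[1]:box[3],box[0]:box[2]]=(sub[...,2]>th).astype(np.uint8)*255
        m2=cv2.morphologyEx(m,cv2.MORPH_OPEN,np.ones((3,3)))
        cs,_=cv2.findContours(m2,cv2.RETR_EXTERNAL,cv2.CHAIN_APPROX_NONE)
        if cs:
            c=max(cs,key=cv2.contourArea)[:,0]; print(th,"pad",cv2.minAreaRect(ray(n,c,.012)[:,:2].astype(np.float32)))
for n,c,s in [("top",(324,179),(363,219)),("side",(225,194),(262,159))]: print(n,ray(n,c,.018),ray(n,s,.025))
im=cv2.imread("pics/top0.png")[225:315,140:310]; cv2.imwrite("pics/topz.png",cv2.resize(im,None,fx=4.5,fy=4.5,interpolation=cv2.INTER_CUBIC))
im=cv2.imread("pics/side0.png")[195:355,280:390]; cv2.imwrite("pics/sidez.png",cv2.resize(im,None,fx=3.7,fy=3.7,interpolation=cv2.INTER_CUBIC))
E
```

```text
rack ((0.4752523899078369, 0.0219193696975708), (0.29114067554473877, 0.14448678493499756), 83.26873779296875)
158.0 194
165 pad ((0.6885090470314026, -0.014977499842643738), (0.15113459527492523, 0.217931866645813), 12.729828834533691)
175 pad ((0.6674566268920898, -0.019679926335811615), (0.10498834401369095, 0.14959482848644257), 13.6710786819458)
185 pad ((0.6657761931419373, -0.019913509488105774), (0.10171008855104446, 0.14835472404956818), 13.627657890319824)
rack ((0.4776841402053833, 0.02532157301902771), (0.2906419634819031, 0.14343130588531494), 83.2737808227539)
209.0 239
165 pad ((0.6722822785377502, -0.02492643892765045), (0.20269636809825897, 0.19172780215740204), 77.43480682373047)
175 pad ((0.6722822785377502, -0.02492643892765045), (0.20269636809825897, 0.19172780215740204), 77.43480682373047)
185 pad ((0.6722822785377502, -0.02492643892765045), (0.20269636809825897, 0.19172780215740204), 77.43480682373047)
top [[ 0.6524 -0.207   0.018 ]] [[ 0.5547 -0.2788  0.025 ]]
side [[ 0.6576 -0.2018  0.018 ]] [[ 0.5588 -0.2724  0.025 ]]
```

```bash
sleep 1
```

```text
(no output)
```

View pics/topz.png

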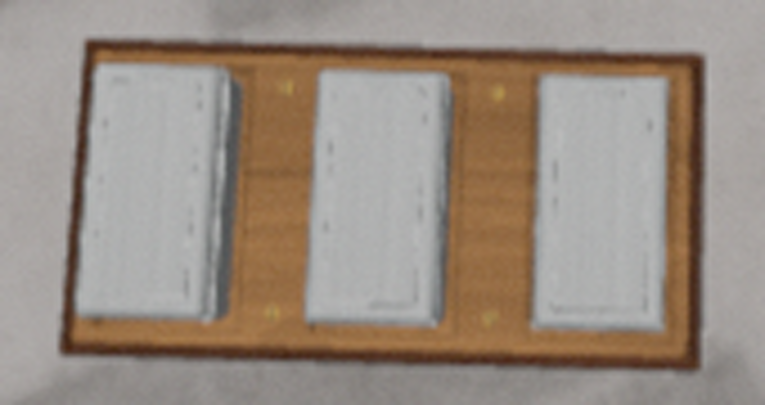

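View pics/sidez.png

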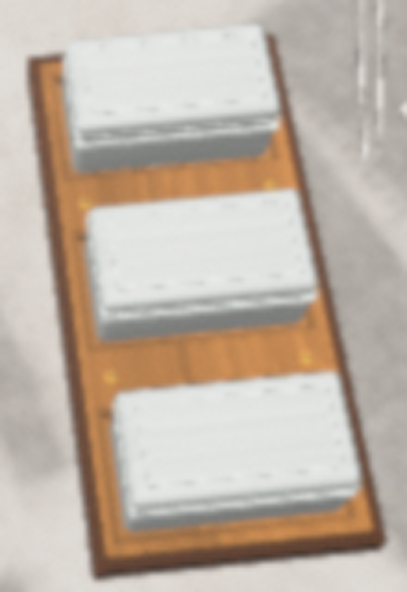

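```bash
python3 - <<'E'
from h import *
def tri(a,b):
    K1,R1,t1=cam("top");K2,R2,t2=cam("side")
    P=cv2.triangulatePoints(K1@np.c_[R1,t1],K2@np.c_[R2,t2],np.array(a,float).reshape(2,1),np.array(b,float).reshape(2,1)); return (P[:3]/P[3]).ravel()
print("vise",tri((100,253),(350,390)))
print("blackbox",tri((112,190),(255,400)))
print("rackcorners check", tri((160,234),(306,346)),tri((297,306),(354,206)), tri((154,303),(382,341)),tri((297,238),(289,211)))
print(ray("top",[(100,253),(40,275),(112,190)],0.05), ray("side",[(350,390),(255,400)],.05))
E
python3 - <<'E'
import cv2
im=cv2.imread("pics/top0.png")[140:400,0:200]; cv2.imwrite("pics/tl.png",cv2.resize(im,None,fx=2.3,fy=2.3))
E
```

```text
vise [0.5228 0.2496 0.103 ]
blackbox [0.6634 0.2334 0.0705]
rackcorners check [0.5636 0.1556 0.0201] [ 0.3846 -0.1192  0.0025] [0.4216 0.1755 0.0105] [ 0.5281 -0.1344  0.0083]
[[0.5302 0.2711 0.05  ]
 [0.4968 0.3918 0.05  ]
 [0.6608 0.2451 0.05  ]] [[0.5132 0.246  0.05  ]
 [0.6722 0.2273 0.05  ]]
```

View pics/tl.png

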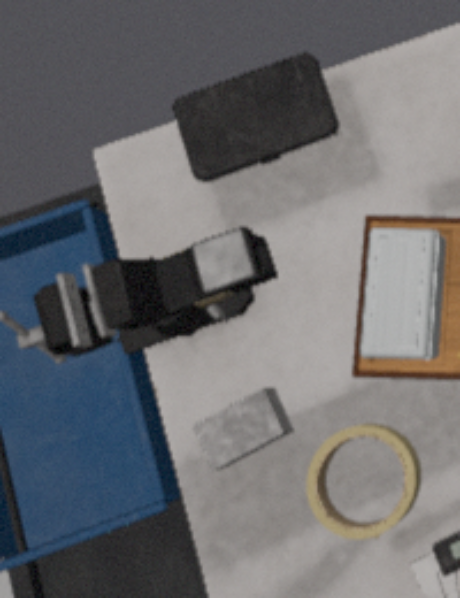

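>>> servo_tool([
  [0,0,0,-3.5,-9.1],
  [0,0,0,-3.5,-9.0],
  [0,2.6,4.6,0,0],
  [0,2.6,4.6,0,0],
  [0,2.6,4.6,0,0],
  [0,2.6,4.6,0,0],
  [0,2.6,4.6,0,0],
], squeeze=30)

```text
time_s: 1.02
tcp_pos: [0.3861, 0.367, 0.2965]
eef_rot: [180.0, 0.0, -6.7]
contact_force: [1.0, 0.3, 0.3]
gripper_width: 0.0231
```

```bash
python3 - <<'E'
from h import *
s=r.get_state(); print(s); im=r.capture("wrist"); cv2.imwrite("pics/w1.png",im[...,::-1])
E
```

```text
{'time_s': 1.025, 'joints': array([ 64.6532,   4.7865, -10.6984,  -0.0031, -74.5208,  18.6058]), 'qd': array([-34.3731, -16.4942, -18.8793,   0.0671,   2.3197,  34.1375]), 'joint_torque': array([  4.8369, -35.8797,  30.6   ,   6.9226,  -0.0745,  -1.0408]), 'tcp_pos': array([0.3861, 0.367 , 0.2965]), 'eef_rot': array([179.9955,   0.0046,  -6.7418]), 'contact_force': array([1.0209, 0.2707, 0.3015]), 'moment': array([-0.0387, -0.1614, -0.0347]), 'gripper_width': 0.02313013275856844}
```

View pics/w1.png

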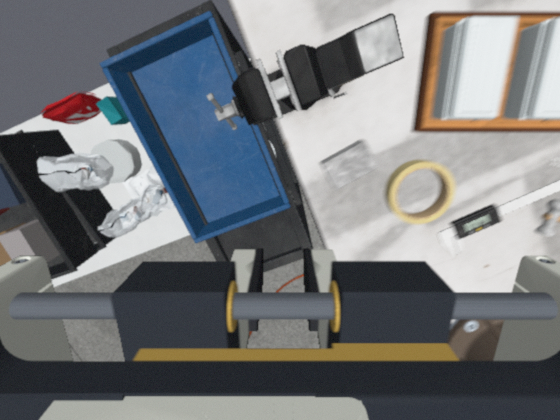

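The wrist view shows the vice jaw at px (355–402, 12–75) and the rack to its right, with its left edge at about px (420–432).

```bash
cat >> h.py <<'E'
from scipy.spatial.transform import Rotation as Ro
def wray(px,z,pos,rot):
    c=r.calibration("wrist"); T=np.array(c["tool_from_camera"]); Rt=Ro.from_euler("xyz",rot,degrees=True).as_matrix()
    px=np.atleast_2d(px).astype(float)
    d=(Rt@T[:3,:3]@np.linalg.inv(c["K"])@np.c_[px,np.ones(len(px))].T).T; o=Rt@T[:3,3]+np.array(pos)
    return o+d*((z-o[2])/d[:,2])[:,None]
def delta(target,yaw=-6.73):
    s=r.get_state(); Rt=Ro.from_euler("xyz",s["eef_rot"],degrees=True).as_matrix()
    print("pos",s["tcp_pos"],"rot",s["eef_rot"],"shift cm",Rt.T@(np.array(target)-s["tcp_pos"])*100,"spin",-(yaw-s["eef_rot"][2]),"F",s["contact_force"])
E
python3 - <<'E'
from h import *
p=[.3861,.367,.2965];rot=[180,0,-6.74]
print(wray([(355,32),(393,13),(402,53),(365,76)],.103,p,rot))
print(wray([(430,12),(415,131)],.02,p,rot), "expect", .4765+.148*.1172+np.array([1,-1])*.074*.9931,.0236+.148*.9931-np.array([1,-1])*.074*.1172)
print(wray([(452,20),(506,20),(440,115),(497,118)],.068,p,rot))
delta([.4882,.1229,.10])
E
```

```text
[[0.539  0.2741 0.103 ]
 [0.5515 0.235  0.103 ]
 [0.5137 0.2257 0.103 ]
 [0.4959 0.2652 0.103 ]]
[[0.5665 0.16   0.02  ]
 [0.4228 0.1762 0.02  ]] expect [0.5673 0.4204] [0.1619 0.1793]
[[0.545  0.157  0.068 ]
 [0.5379 0.0967 0.068 ]
 [0.4435 0.166  0.068 ]
 [0.4317 0.096  0.068 ]]
pos [0.387  0.3625 0.297 ] rot [179.9456   0.0021  -6.8298] shift cm [12.8989 22.5655 19.7227] spin -0.09984928701238438 F [-0.186  -5.9507 -1.8389]
```

>>> servo_tool([
  [0,2.6,4.5,0,0],
  [0,2.6,4.5,0,0],
  [0,2.6,4.6,2,0],
  [0,2.6,4.5,3,0],
  [0,2.5,4.5,4,0],
  [0,0,0,0,0],
  [0,0,0,0,0],
])

```text
time_s: 1.95
tcp_pos: [0.4868, 0.1311, 0.2085]
eef_rot: [180.0, -0.0, -6.8]
contact_force: [0.2, 0.2, -0.3]
gripper_width: 0.0007
```

```bash
python3 - <<'E'
from h import *
s=r.get_state(); print(s["tcp_pos"],s["eef_rot"],s["contact_force"]); im=r.capture("wrist"); cv2.imwrite("pics/w2.png",im[...,::-1])
np.save("w2.npy",np.r_[s["tcp_pos"],s["eef_rot"]])
E
```

```text
[0.4868 0.1311 0.2085] [179.9967  -0.019   -6.8019] [ 0.2121  0.1875 -0.2514]
```

View pics/w2.png

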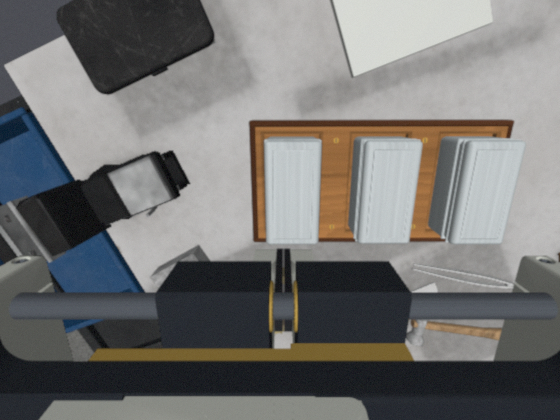

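The wrist view shows the whole rack. Its far edge runs (251,122)–(512,122), its left edge goes down to (255,243), and the tin_1 lid is at (264–321, 138–244).

```bash
python3 - <<'E'
from h import *
v=np.load("w2.npy");p,rot=v[:3],v[3:]
C=wray([(250.5,121.5),(512.5,121.5),(255,243)],.02,p,rot)
print(C); a=C[0]-C[1]; print(np.hypot(*a[:2]),np.degrees(np.arctan2(a[1],a[0]))-90, np.hypot(*(C[2]-C[0])[:2]))
y=a[:2]/np.hypot(*a[:2]); x=np.array([y[1],-y[0]])
print("centre",(C[0]+C[1])[:2]/2-.074*x)
# lid 1 top corners
L=wray([(265,139),(321,139),(319.5,244),(266,244)],.0683,p,rot); print(L,L.mean(0))
L=wray([(363,139),(420,139),(415,244),(356,244)],.0683,p,rot); print(L,L.mean(0))
print("vise tip",wray([(188,183),(180,150),(170,190)],.1,p,rot))
print("pad edge",wray([(355,75),(492,20)],.012,p,rot))
delta([.4885,.121,.075])
E
```

```text
[[ 0.5649  0.1582  0.02  ]
 [ 0.5303 -0.1304  0.02  ]
 [ 0.4188  0.1749  0.02  ]]
0.29066727443277846 -6.827255557052709 0.1469788767004561
centre [0.4741 0.0227]
[[0.5478 0.1416 0.0683]
 [0.5414 0.0876 0.0683]
 [0.4304 0.0981 0.0683]
 [0.4373 0.1558 0.0683]] [0.4892 0.1208 0.0683]
[[ 0.5365  0.047   0.0683]
 [ 0.5299 -0.008   0.0683]
 [ 0.4181 -0.0049  0.0683]
 [ 0.4257  0.0587  0.0683]] [0.4775 0.0232 0.0683]
vise tip [[0.5199 0.2143 0.1   ]
 [0.5498 0.2148 0.1   ]
 [0.5154 0.232  0.1   ]]
pad edge [[ 0.5991  0.0391  0.012 ]
 [ 0.6345 -0.1035  0.012 ]]
pos [0.4869 0.1318 0.209 ] rot [-179.9603   -0.061    -6.7393] shift cm [ 0.2681  1.0658 13.3973] spin -0.009331385485188193 F [-0.014  -0.199  -0.3597]
```

>>> servo_tool([
  [0,0.2,0.9,4.5,0],
  [0,0,0,4.5,0],
  [0,0,0,3,0],
  [0,0,0,1.2,0],
  [0,0,0,0.3,0],
  [0,0,0,0.2,0],
  [0,0,0,0,0],
])

```text
time_s: 2.88
tcp_pos: [0.488, 0.1224, 0.0722]
eef_rot: [-179.9, -0.1, -6.7]
contact_force: [0.4, -0.2, -0.1]
gripper_width: 0.0005
```

>>> servo_tool([
  [0,0,0,0.4,0],
  [0,0,0,0.2,0],
  [0,0,0,0.2,0],
  [0,0,0,0,0],
])

```text
time_s: 3.38
tcp_pos: [0.4882, 0.1224, 0.0645]
eef_rot: [-179.9, -0.1, -6.7]
contact_force: [-2.9, 0.8, 9.2]
gripper_width: 0.0005
```

>>> servo_tool([
  [0,0,0,0.1,0],
  [0,0,0,0.1,0],
  [0,0,0,0,0],
])

```text
time_s: 3.75
tcp_pos: [0.4884, 0.1225, 0.0643]
eef_rot: [-179.9, -0.2, -6.7]
contact_force: [-10.3, -0.4, 30.8]
gripper_width: 0.0004
```

>>> servo_tool([
  [0,0,0,-1.8,0],
  [0,0,5,0,0],
  [0,0,5,0,0],
  [0,0,0,0.8,0],
  [0,0,0,0.4,0],
  [0,0,0,0.3,0],
  [0,0,0,0.2,0],
  [0,0,0,0,0],
])

```text
time_s: 4.75
tcp_pos: [0.4759, 0.0223, 0.0642]
eef_rot: [179.9, -0.0, -6.6]
contact_force: [-8.3, -7.4, 29.0]
gripper_width: -0.0
```

>>> servo_tool([
  [0,0,0,-1.8,0],
  [0,0,5,0,0],
  [0,0,5,0,0],
  [0,0,0,0.8,0],
  [0,0,0,0.4,0],
  [0,0,0,0.3,0],
  [0,0,0,0.2,0],
  [0,0,0,0,0],
])

```text
time_s: 5.75
tcp_pos: [0.4641, -0.0767, 0.0644]
eef_rot: [179.8, 0.0, -6.6]
contact_force: [-5.7, -9.5, 17.4]
gripper_width: 0.0005
```

Lids 1 and 2 are home. I'll push lid 3 a bit harder to confirm.

>>> servo_tool([
  [0,0,0,0.1,0],
  [0,0,0,0,0],
])

```text
time_s: 6.0
tcp_pos: [0.4642, -0.0767, 0.0643]
eef_rot: [179.8, 0.0, -6.5]
contact_force: [-9.4, -8.8, 29.7]
gripper_width: 0.0005
```

>>> servo_tool([
  [8.0,0,0,-4.5,0],
  [8.0,0,0,0,0],
  [8.0,0,0,0,0],
  [8.0,0,0,0,0],
], squeeze=40)

```text
time_s: 6.5
tcp_pos: [0.4635, -0.0761, 0.1063]
eef_rot: [180.0, 0.1, -6.7]
contact_force: [0.6, -0.1, -0.0]
gripper_width: 0.0347
```

```bash
python3 - <<'E'
from h import *
delta([.4643,-.0765,.024],-6.75); im=r.capture("wrist"); cv2.imwrite("pics/w3.png",im[...,::-1]); print(r.get_state()["gripper_width"])
E
```

```text
pos [ 0.4635 -0.0761  0.1063] rot [179.974    0.0917  -6.7058] shift cm [0.1014 0.0243 8.2292] spin 0.0442038879314941 F [ 0.5524 -0.1118 -0.0038]
0.038504418050880417
```

View pics/w3.png

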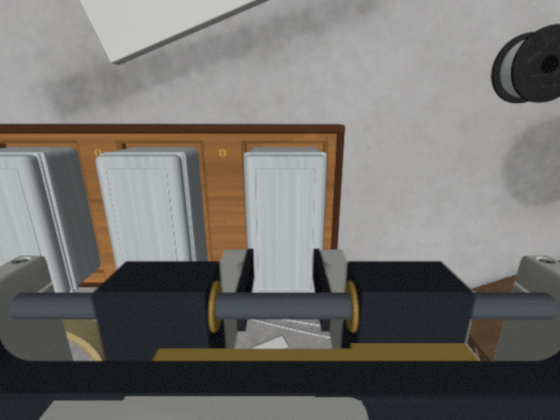

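The tin_3 lid is centred at column 285, between the fingers (centre about 284). The jaws are still opening.

>>> servo_tool([
  [8.0,0.1,0,0,0],
  [8.0,0,0,0,0],
  [8.0,0,0,0,0],
  [8.0,0,0,0,0],
  [8.0,0,0,3,0],
  [8.0,0,0,3,0],
  [8.0,0,0,2.0,0],
  [8.0,0,0,0.2,0],
])

```text
time_s: 7.55
tcp_pos: [0.4639, -0.0771, 0.0241]
eef_rot: [179.9, 0.2, -6.8]
contact_force: [-0.8, -0.5, 0.1]
gripper_width: 0.0804
```

>>> servo_tool([
  [4.5,0,0,0,0],
  [4.5,0,0,0,0],
  [4.5,0,0,0,0],
  [4.5,0,0,0,0],
], squeeze=45)

```text
time_s: 8.05
tcp_pos: [0.4654, -0.0768, 0.026]
eef_rot: [-180.0, -0.1, -6.7]
contact_force: [-1.2, -0.3, 6.6]
gripper_width: 0.0575
```

```bash
python3 - <<'E'
from h import *
s=r.get_state(); print(s["gripper_width"],s["tcp_pos"],s["contact_force"],s["moment"])
E
```

```text
0.057533549882328595 [ 0.4654 -0.0768  0.026 ] [-1.1519 -0.3094  6.5516] [-0.3914  0.4309 -0.0399]
```

>>> servo_tool([
  [4.5,0,0,-1.5,0],
  [4.5,0,0,-3,0],
  [4.5,0,0,-4,0],
  [4.5,0,0,-3.5,0],
  [4.5,0,0,0,0],
  [4.5,0,0,0,0],
])

```text
time_s: 8.8
tcp_pos: [0.4636, -0.0767, 0.144]
eef_rot: [-180.0, 0.1, -6.8]
contact_force: [-0.4, -0.4, -6.0]
gripper_width: 0.0575
```

```bash
cat > st.py <<'E'
from h import *
s=r.get_state(); Rt=Ro.from_euler("xyz",s["eef_rot"],degrees=True).as_matrix()
print(s["time_s"],s["gripper_width"],s["tcp_pos"],s["eef_rot"],"Ftool",Rt.T@s["contact_force"],"Mtool",Rt.T@s["moment"],"tau",s["joint_torque"])
E
python3 st.py
```

```text
8.8 0.057520793983207204 [ 0.4636 -0.0767  0.144 ] [-179.9857    0.1076   -6.7943] Ftool [-0.3749  0.487   6.0026] Mtool [-0.0327 -0.0618 -0.0088] tau [  0.0607 -36.5147  27.9861   6.9038   0.1279   0.0002]
```

>>> servo_tool([
  [4.5,4,0,0,0],
  [4.5,-4,0,0,0],
  [4.5,-4,0,0,0],
  [4.5,4,0,0,0],
  [4.5,4,0,0,0],
  [4.5,-4,0,0,0],
  [4.5,0,0,0,0],
  [4.5,0,0,0,0],
])

```text
time_s: 9.8
tcp_pos: [0.4642, -0.0769, 0.1441]
eef_rot: [180.0, 0.1, -6.7]
contact_force: [0.9, 0.5, -5.1]
gripper_width: 0.0577
```

```bash
python3 st.py
```

```text
9.8 0.05767500138688562 [ 0.4642 -0.0769  0.1441] [179.965    0.1123  -6.745 ] Ftool [ 0.8568 -0.595   5.0787] Mtool [-0.0518  0.0082  0.0084] tau [ -0.0144 -35.0702  26.314    6.5129   0.0544  -0.0128]
```

>>> servo_tool([
  [4.5,-4,0,0,0],
  [4.5,4,0,0,0],
  [4.5,4,0,0,0],
  [4.5,-4,0,0,0],
  [4.5,0,0,0,0],
  [4.5,0,0,0,0],
])

```text
time_s: 10.55
tcp_pos: [0.4653, -0.0768, 0.1454]
eef_rot: [-180.0, -0.0, -6.7]
contact_force: [0.5, 0.8, -5.0]
gripper_width: 0.0576
```

```bash
python3 st.py
```

```text
10.55 0.05763043003047401 [ 0.4653 -0.0768  0.1454] [-179.9958   -0.0421   -6.7311] Ftool [ 0.4003 -0.8112  5.007 ] Mtool [ 0.0217 -0.0061 -0.106 ] tau [ -0.013  -35.0312  26.441    6.548    0.1054  -0.0118]
```

>>> servo_tool([
  [4.5,5,0,0,0],
  [4.5,0,0,0,0],
  [4.5,0,0,0,0],
  [4.5,0,0,0,0],
])

```text
time_s: 11.05
tcp_pos: [0.5141, -0.0827, 0.1453]
eef_rot: [-180.0, 0.0, -6.8]
contact_force: [0.7, 0.3, -5.6]
gripper_width: 0.0578
```

```bash
cat > sm.py <<'E'
from h import *
L=[]
for i in range(8):
    s=r.get_state(); Rt=Ro.from_euler("xyz",s["eef_rot"],degrees=True).as_matrix()
    L.append(np.r_[Rt.T@s["contact_force"],Rt.T@s["moment"]]); r.capture("side")
L=np.array(L); print(r.get_state()["time_s"],s["gripper_width"],s["tcp_pos"]); print("mean",L.mean(0),"std",L.std(0)); print("My",L[:,4])
E
python3 sm.py
```

```text
11.45 0.057707986615991226 [ 0.5145 -0.0826  0.1454]
mean [-0.2025  0.0001  4.699  -0.0188 -0.0358  0.0088] std [0.3626 0.6347 0.4029 0.016  0.0203 0.0294]
My [-0.0378 -0.0323 -0.0079 -0.0207 -0.0287 -0.0391 -0.0827 -0.0374]
```

>>> servo_tool([
  [4.5,-5,0,0,0],
  [4.5,0,0,0,0],
  [4.5,0,0,0,0],
  [4.5,0,0,0,0],
])

```text
time_s: 11.95
tcp_pos: [0.4657, -0.0767, 0.1454]
eef_rot: [-180.0, -0.0, -6.8]
contact_force: [0.9, -0.4, -3.9]
gripper_width: 0.0574
```

```bash
python3 sm.py
```

```text
12.35 0.05740807266539955 [ 0.465  -0.0768  0.1451]
mean [-0.3011  0.2842  4.8723 -0.0221  0.1458 -0.0107] std [0.5461 0.354  0.4966 0.0212 0.0378 0.0259]
My [0.1912 0.1579 0.1672 0.1333 0.1717 0.1069 0.0693 0.1691]
```

>>> servo_tool([
  [4.5,5,0,0,0],
  [4.5,0,0,0,0],
  [4.5,0,0,0,0],
  [4.5,0,0,0,0],
])

```text
time_s: 12.85
tcp_pos: [0.5138, -0.0827, 0.1451]
eef_rot: [180.0, 0.0, -6.8]
contact_force: [-0.2, -0.0, -5.2]
gripper_width: 0.0579
```

```bash
python3 sm.py
```

```text
13.25 0.057499346893436165 [ 0.5144 -0.0826  0.1454]
mean [-0.0726 -0.2513  4.9186 -0.0318 -0.1287  0.0239] std [0.3193 0.4068 0.398  0.0314 0.0291 0.0401]
My [-0.1681 -0.137  -0.1422 -0.1578 -0.089  -0.1448 -0.1    -0.0904]
```

>>> servo_tool([
  [4.5,-5,0,0,0],
  [4.5,0,0,0,0],
  [4.5,0,0,0,0],
  [4.5,0,0,0,0],
])

```text
time_s: 13.75
tcp_pos: [0.4657, -0.0767, 0.1454]
eef_rot: [-180.0, -0.0, -6.8]
contact_force: [-0.8, 0.1, -4.7]
gripper_width: 0.0579
```

```bash
python3 sm.py
```

```text
14.15 0.057502241535579604 [ 0.465  -0.0768  0.1451]
mean [ 0.3945 -0.2022  4.8851 -0.0423  0.1489 -0.0215] std [0.595  0.2655 0.4607 0.0294 0.0337 0.0369]
My [0.1789 0.1635 0.1446 0.2008 0.1654 0.1379 0.1066 0.0932]
```

Tin 3 rattles. Its pitch moment flips between about -0.13 and +0.15 N·m as the casting rolls from end to end, and this repeated. Now carry it to the pad, whose centre is about (0.667, -0.020) in both the top and wrist views.

>>> servo_tool([
  [4.5,1,-0.4,-1,0],
  [4.5,2.5,-1,-1,0],
  [4.5,3,-1.3,-1.3,0],
  [4.5,3.2,-1.3,0,0],
  [4.5,3.2,-1.3,0,0],
  [4.5,3,-1.3,0,0],
  [4.5,2.5,-1,0,0],
  [4.5,1,-0.4,0,0],
])

```text
time_s: 15.15
tcp_pos: [0.6687, -0.0196, 0.1779]
eef_rot: [180.0, 0.0, -6.7]
contact_force: [-1.1, 0.0, -4.1]
gripper_width: 0.0578
```

>>> servo_tool([
  [4.5,0,0,0,0],
  [4.5,0,0,0,0],
  [4.5,0,0,0,0],
  [4.5,0,0,0,0],
])

```text
time_s: 15.65
tcp_pos: [0.6666, -0.0203, 0.1787]
eef_rot: [-180.0, -0.0, -6.8]
contact_force: [-0.3, 0.2, -5.0]
gripper_width: 0.0579
```

```bash
python3 - <<'E'
from h import *
delta([.667,-.0197,.178],-6.75); 
for n in ["side","top","wrist"]:
    cv2.imwrite(f"pics/{n}5.png",r.capture(n)[...,::-1])
im=cv2.imread("pics/side5.png")[120:360,140:400]; cv2.imwrite("pics/side5z.png",cv2.resize(im,None,fx=2.5,fy=2.5,interpolation=cv2.INTER_CUBIC))
E
```

```text
pos [ 0.6666 -0.0203  0.1787] rot [-179.9873   -0.0234   -6.7648] shift cm [ 0.0348 -0.0633  0.0692] spin -0.014830832728795151 F [-0.2681  0.1529 -5.0026]
```

View pics/side5z.png

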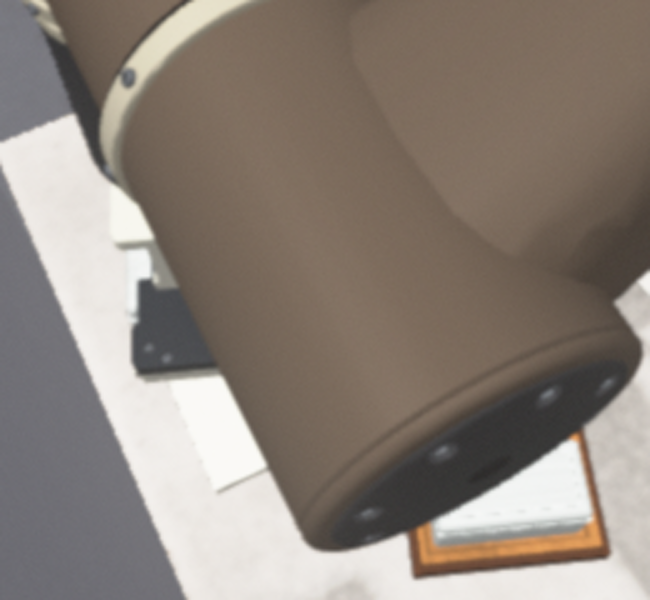

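View pics/wrist5.png

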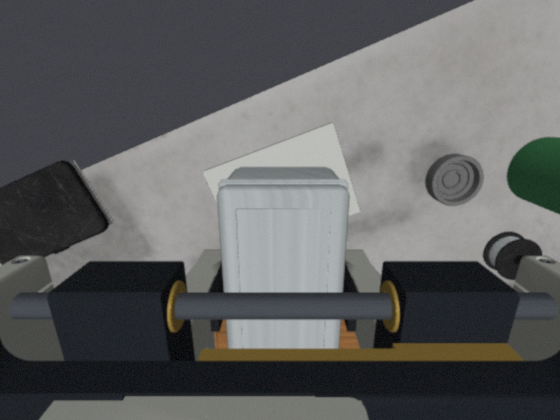

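View pics/top5.png

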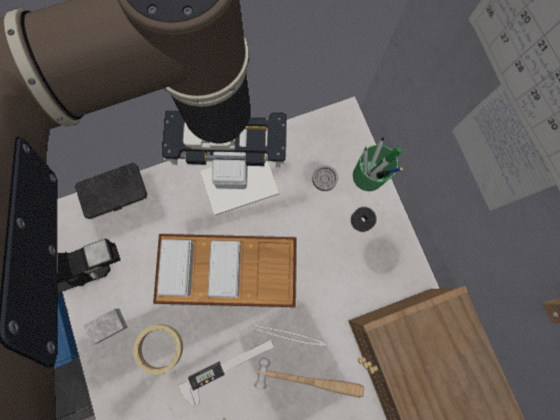

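The tin is in the grip over the pad, with its lid edges at px (220–348, 182) in the wrist view. The cup and spool haven't moved in the top view, and tins 1 and 2 are still in their recesses. I'll check the tin's tilt: if it is upright, the lid edges cast onto a level plane must be parallel and the lid's width constant.

```bash
python3 - <<'E'
from h import *
for f,pos,rot,zl,rows,win in [("wrist5",[.6666,-.0203,.1787],[180,0,-6.765],.1787+.038,(195,215,240,258),[(205,240),(330,362)]),("w3",[.4635,-.0761,.1063],[179.974,.092,-6.706],.064,(165,185,205,225,240),[(235,258),(315,335)])]:
    g=cv2.GaussianBlur(cv2.imread(f"pics/{f}.png"),(3,3),0).astype(float).sum(2)
    for y in rows:
        d=np.abs(np.diff(g[y-2:y+3].mean(0))); e=[a+np.argmax(d[a:b])+.5 for a,b in win]
        P=wray([(e[0],y),(e[1],y)],zl,pos,rot); print(f,y,e,np.round(np.hypot(*(P[0]-P[1])[:2])*1000,1))
    print()
im=cv2.imread("pics/wrist5.png")[150:270,190:380]; cv2.imwrite("pics/wz.png",cv2.resize(im,None,fx=4,fy=4,interpolation=cv2.INTER_CUBIC))
E
```

```text
wrist5 195 [np.float64(216.5), np.float64(349.5)] 55.2
wrist5 215 [np.float64(236.5), np.float64(348.5)] 47.5
wrist5 240 [np.float64(221.5), np.float64(344.5)] 53.7
wrist5 258 [np.float64(221.5), np.float64(343.5)] 54.3

w3 165 [np.float64(243.5), np.float64(325.5)] 55.0
w3 185 [np.float64(244.5), np.float64(324.5)] 54.8
w3 205 [np.float64(245.5), np.float64(323.5)] 54.6
w3 225 [np.float64(246.5), np.float64(322.5)] 54.3
w3 240 [np.float64(246.5), np.float64(322.5)] 55.3
```

View pics/wz.png

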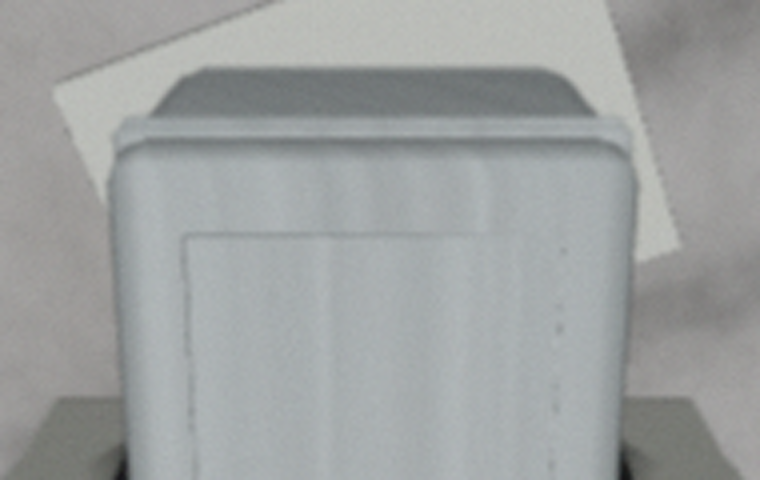

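```bash
python3 st.py; python3 -c "
from plant import r
print(r.get_state()['qd']); r.close_job()"
```

```text
15.8 0.05783537233781592 [ 0.6668 -0.0202  0.1784] [-179.994    -0.0101   -6.7575] Ftool [-0.3351  0.4744  5.4963] Mtool [ 0.0005  0.0214 -0.0352] tau [ -0.0122 -61.6684  30.1738   7.4705   0.0788   0.    ]
[ 0.01085298  0.23434196  0.16652762  0.0319946  -0.03657564 -0.01234766]
the job is handed in; nothing more can be done
```

The rattling tin is tin 3, from the right-hand recess. I handed in the job at 15.8 s with the tin held over the note pad.

- **Lids:** I pressed all three in the rack with about 30 N each. Each stopped hard with the fingertips at z = 0.064 m, which is the fully-home height.
- **Finding it:** I lifted tin 3 first and shook it end to end. The first two quick shakes gave no clear reading. In the later one-way moves the pitch moment swung repeatedly between about −0.13 and +0.15 N·m, which fits a 0.34 kg casting rolling about 70 mm. I gripped only tin 3: it clearly rattled and only one tin does, so tins 1 and 2 stayed in their recesses and were not shaken.
- **Final pose:** The tool tip is at (0.667, −0.020, 0.178) m, over the pad's measured centre. That puts the tin's underside about 15 cm above the pad. The grip is 45 N and the arm is at rest.
- **Last checks:** The lid edges in the wrist view look level to within about 2°. That check was imperfect, because one of its four edge readings caught a groove in the lid and I ignored it. The side view was blocked by the arm. In the top view the cup, spool and other two tins have not moved.

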